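# Unclamp the stamped soap bar and lay it in the empty tray

## Robot

A 7-joint arm with a two-finger parallel gripper is mounted at the origin on the work surface. World frame = base frame: x ahead of the robot, y to its left, z up, the work surface at z = 0. Lengths are in mm, angles in rad, forces in N, time in s.
With the tool pointing down it reaches from about 400 to 875 mm from the base axis. Payload 19.3 kg.
Tool frame: the origin (TCP) lies at the very end of the fingers, on their centre line; the grasp point (between the pads) lies 19 mm behind it (grip_point_offset is the z of the grasp point in the tool frame, in mm); z points along the fingers, y is the line along which they close (so a half turn about z gives the same grasp; the last joint's range is limited). The gripper opens to 85 mm and grips with 20 to 120 N. Pads are 22 mm wide; open, the fingers measure 114 mm over their backs; the gripper's body (76 mm by 85 mm) begins 54 mm behind the grasp point. The pads swing forward as they close: fully open they stand 13 mm farther back than shut.
Start: joints at [1.038, 0.521, -0.036, 1.599, 0.021, 1.021, -0.113], TCP at [279.007, -559.258, 231.291] pointing down, gripper open.
Joint ranges: [-2.91, 2.91], [-0.3, 2.13], [-1.5, 1.42], [0.17, 2.43], [-1.26, 4.41], [0.16, 1.93], [-2.52, 2.52]. Speed limits (rad/s): [1.89, 1.89, 2.39, 2.39, 3.01, 3.01, 3.01].

## Interface

Orientations are given as a 3x3 rotation matrix whose columns are the frame's x, y, z axes.
In Python, from workcell import movep, movel, goto_joints, open_gripper, clamp, wait, inverse_kinematics, read_state, camera, PlanningError, finish_job, grip_point_offset gives the robot as it stands. Calls block until the motion is done:
- movep(position, orientation): joint-space move of the TCP to a pose.
- movel(position, frame=None, max_speed=150, guard=None): straight line of the TCP; frame=None keeps the orientation; max_speed is the mean speed in mm/s. With guard (N) it stops when the force on the tool has changed by that much, and returns True; else False.
- goto_joints(angles): joint-space move.
- open_gripper() and clamp(): open the fingers fully, or close them until they stop; the grip force is fixed at half the most.
- wait(seconds).
- inverse_kinematics(position, orientation): joint angles nearest the present ones, or None.
- read_state(): the state.
- camera(name): name is "scene" or "top"; returns a dict with "image" (400x640x3 uint8, blue, green, red), "range_z" (400x640 float32, mm along the optical axis (not along the pixel's ray), 0 where there is no reading), "fx", "fy", "cx", "cy" (pixels), "cam_to_world" (4x4, takes a point from camera to world coordinates). Camera axes: x right, y up, looking along -z (the intrinsics and any distortion apply to the point x, -y, -z); pixel columns grow to the right and rows downward; lengths in mm; the calibration is good to about 2 mm. A picture is of the moment at which its call begins.
A pose or a line that the arm cannot do raises PlanningError and nothing moves.
- finish_job(): hands the job in; it is judged then, once.
The state is a dict: "time": time; "qpos": joint angles; "qvel": joint speeds; "joint_efforts": joint torques, N m; "eef_pos": TCP position; "tool_rot": TCP orientation; "ft_force": force on the tool from outside, world axes, zero at the start; "torque": the same for the moment, N m; "finger_gap": finger opening in mm; "gripper_force": force on a finger pad.
Only numpy, scipy, OpenCV 4.12 (cv2) and the standard library are available. Lean on these libraries where they do the work, as an engineer would, in place of code of your own. Each camera call takes 0.05 s, during which the arm holds its last target. There are 200 camera calls.

## Task

The green soap bar in the stamping clamp on the stall table is finished: slide the clamp's jaw fully open by its red knob and leave it open. Then lift the bar up out of the clamp and set it down gently (do not drop it), flat and stamp side up, in the empty wooden tray.

Things in the scene. Friction and masses are not known exactly. Their poses are not given: they have to be found in the camera images.
- bar: sage-green soap bar, round stamp on top, 80 (x) x 54 (y) x 30 mm high, 130 g; origin at centre of underside, z up. It lies slack (2-8 mm) on a fixed clamp's dark wooden bed (230 x 100 mm, top 25 mm up), long sides free, its ends between 50 mm wide jaws: fixed at -x (55 mm above table), sliding at +x with a lip up to 12 mm over the bar's top, so open before lifting. The jaw opens along the bar's +x.
- jaw (a joint): opening of the sliding jaw in m: 0 closed, 0.045 fully open against its stop; starts 0 to 0.006. It slides level, along the +x direction of the clamped bar, against about 3 N of friction and stays where it is left.
- jaw_knob (a point): centre of the top of the round upright red knob on the sliding jaw, 101 mm above the table: 22 mm diameter, 36 mm tall, standing on the jaw's flat top (45 x 50 mm, 65 mm above the table). Moves with the jaw; it lies about 58 mm plus the jaw opening from the clamped bar's centre, along the bar's x.
- tray: the empty tray: low brown wooden tray, 110 (x) x 140 (y) mm outside, 98 x 128 mm inside, walls 6 mm thick, 12 mm high, fixed; origin at the centre of its underside on the table, z up, inner floor 6 mm above it. The bar fits flat with its length along the tray's y. A like tray elsewhere already holds a rose-coloured bar.
Mind the look-alikes: they are no part of the job. What is shaped like the tray but black is not meant.

How it is judged (in metres and radians):
On the way, in this order (a step that is already met when the one before it is completed fails the run):
1. the jaw is slid fully open (to within 8 mm of its stop) while the bar still lies in the clamp (moved less than 20 mm) (value of joint jaw above 0.037 m and distance of bar from where it was at the start of the episode below 0.02 m), for 0.2 s.
2. the bar is lifted by the fingers at least 35 mm (height (world z) of bar above 0.06 m and contact force between bar and the fingers above 0.5 N), for 0.1 s.
At the end, for the whole second after the job is handed in: the bar rests flat inside the empty tray, stamp side up (tilt under 7 degrees, underside within 5 mm of the tray's floor, centre within 30 mm along the tray's x and 45 mm along its y of the tray's centre), still and released, and the jaw is still open to within 8 mm of its stop (x of bar in the frame of tray between -0.03 and 0.03 m and y of bar in the frame of tray between -0.045 and 0.045 m and z of bar in the frame of tray between 0.002 and 0.011 m and angle between bar's own z axis and vertical below 0.12 rad and linear speed of bar below 0.02 m/s and value of joint jaw above 0.037 m); the robot touches nothing.
It fails at once if the bar is dropped (falls faster than 0.65 m/s, about 20 mm, out of the fingers) (linear speed of bar above 0.65 m/s and contact force between bar and the fingers below 0.05 N).
It also fails if it takes over 45 s, if anything falls off the work surface, if the arm or the gripper's body presses on something with over 40 N, if the wrist force passes 120 N, or if a joint passes its speed limit or range.

## Working session

There is one attempt and no reset: what is moved stays moved. The work goes in short steps, each a Python script; the robot and the scene stay as the last script left them, time stands still between calls to the robot, and variables do not carry over. Pictures are saved under pics/ and viewed, at most 10 in all, crops included, and the job is handed in when it is done.

```bash
mkdir -p pics; ls
python3 - <<'E'
from workcell import *
import cv2,numpy as np
for n in("scene","top"):
    c=camera(n); np.savez(f"pics/{n}0.npz",**c); cv2.imwrite(f"pics/{n}0.png",c["image"])
    print(n,{k:v for k,v in c.items() if k not in("image","range_z")},(c["range_z"]>0).mean())
s=read_state(); print(s["time"],s["eef_pos"],s["tool_rot"],s["finger_gap"],grip_point_offset)
E
```

```text
pics
scene {'fx': 493.58760880398125, 'fy': 493.58760880398125, 'cx': 322.0750196879812, 'cy': 189.9171085252853, 'cam_to_world': array([[ 8.25604180e-01, -4.51016293e-01,  3.39060528e-01,
         8.50041608e+02],
       [ 5.64065227e-01,  6.75071424e-01, -4.75509193e-01,
        -6.00390391e+02],
       [-1.44276798e-02,  5.83834631e-01,  8.11744396e-01,
         1.05942227e+03],
       [ 0.00000000e+00,  0.00000000e+00,  0.00000000e+00,
         1.00000000e+00]])} 0.99577734375
top {'fx': 367.15802051587275, 'fy': 367.15802051587275, 'cx': 321.4355208261397, 'cy': 199.3437416579159, 'cam_to_world': array([[-2.44803207e-02,  9.87285794e-01, -1.57058824e-01,
         3.00509657e+02],
       [-9.99306216e-01, -2.85777226e-02, -2.38830449e-02,
        -6.29754761e+01],
       [-2.80677744e-02,  1.56365194e-01,  9.87300423e-01,
         9.98163511e+02],
       [ 0.00000000e+00,  0.00000000e+00,  0.00000000e+00,
         1.00000000e+00]])} 0.9960546875
0.1 [ 278.89001118 -559.00417842  230.79686123] [[ 8.94813863e-01  4.46439149e-01 -4.87650661e-04]
 [ 4.46439412e-01 -8.94813461e-01  8.49759119e-04]
 [-5.69906377e-05 -9.78082714e-04 -9.99999520e-01]] 85.60262683085998 -18.700000000000003
```

View pics/scene0.png

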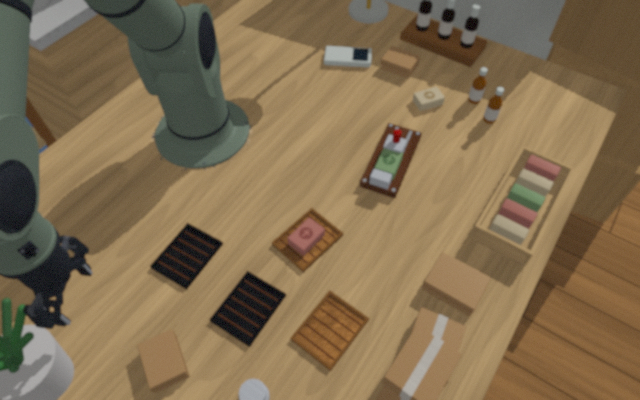

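View pics/top0.png

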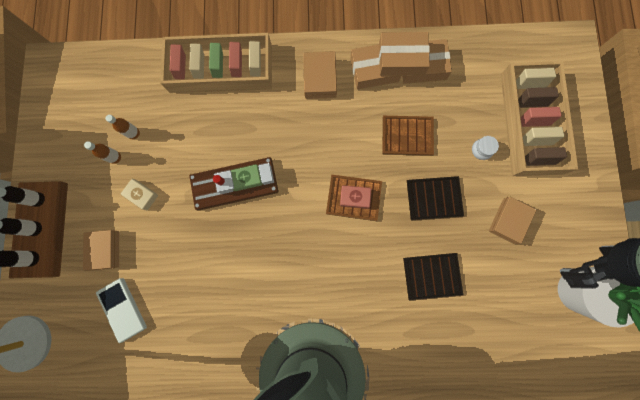

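Scene view: the clamp is at about (391,160), with the knob at (397,135), and the empty brown tray at (330,330). Top view: bar at about (245,176), knob at (218,181), empty tray at (408,135). The rose bar's tray (355,197) and the black trays aren't part of the job.

```bash
cat > h.py <<'E'
import cv2,numpy as np
def cloud(c):
    z=c["range_z"]; v,u=np.mgrid[:400,:640]
    P=np.stack([(u-c["cx"])/c["fx"]*z,-(v-c["cy"])/c["fy"]*z,-z],-1)
    M=c["cam_to_world"]; return P@M[:3,:3].T+M[:3,3]
def ray(c,uv):
    M=c["cam_to_world"]; d=M[:3,:3]@np.array([(uv[0]-c["cx"])/c["fx"],-(uv[1]-c["cy"])/c["fy"],-1]); return M[:3,3],d/np.linalg.norm(d)
def tri(c1,p1,c2,p2):
    A=0;b=0
    R=[ray(c1,p1),ray(c2,p2)]
    for o,d in R:
        Q=np.eye(3)-np.outer(d,d);A=A+Q;b=b+Q@o
    X=np.linalg.solve(A,b)
    return X,[round(float(np.linalg.norm((np.eye(3)-np.outer(d,d))@(X-o))),1) for o,d in R]
def onz(c,uv,z):
    o,d=ray(c,uv); return o+d*(z-o[2])/d[2]
def blob(m,win):
    r=np.zeros_like(m);u0,u1,v0,v1=win;r[v0:v1,u0:u1]=m[v0:v1,u0:u1]
    n,l,s,ce=cv2.connectedComponentsWithStats(r.astype(np.uint8)); k=1+np.argmax(s[1:,4]); return l==k,ce[k]
def masks(c):
    h=cv2.cvtColor(c["image"],cv2.COLOR_BGR2HSV).astype(int);H,S,V=h[...,0],h[...,1],h[...,2]
    return dict(green=(H>38)&(H<85)&(S>50),red=((H<6)|(H>172))&(S>150),brown=(H<20)&(S>115)&(V<185))
W={"scene":dict(green=(360,425,125,195),red=(380,415,122,150),brown=(285,375,287,375)),
   "top":dict(green=(220,270,155,200),red=(205,232,168,195),brown=(375,442,108,162))}
E
python3 - <<'E'
from h import *
C={n:dict(np.load(f"pics/{n}0.npz")) for n in W}
cs={}
vis=[]
for n,c in C.items():
    P=cloud(c);M=masks(c);im=c["image"].copy()
    for k in W[n]:
        m,ce=blob(M[k],W[n][k]);cs[n,k]=ce;q=P[m]
        print(n,k,m.sum(),ce.round(1),np.median(q,0).round(1),"z5,95",np.percentile(q[:,2],[5,95]).round(1))
        im[cv2.morphologyEx(m.astype(np.uint8),cv2.MORPH_GRADIENT,np.ones((2,2),np.uint8))>0]=(255,0,255)
        pl={"green":55,"red":95,"brown":12}[k]
        v,u=np.nonzero(m);xy=np.array([onz(c,(a,b),pl)[:2] for a,b in zip(u,v)],np.float32)
        r=cv2.minAreaRect(xy);print("  rect",np.round(r[0],1),np.round(r[1],1),round(r[2],1))
    u0,v0=(340,110) if n=="scene" else (170,130)
    vis.append(cv2.resize(im[v0:v0+90,u0:u0+130],None,fx=4,fy=4,interpolation=cv2.INTER_NEAREST)[:300]) if 0 else None
    wins=[(340,110),(270,285)] if n=="scene" else [(180,140),(355,95)]
    vis.append(np.hstack([cv2.resize(im[b:b+90,a:a+120],None,fx=3,fy=3) for a,b in wins]))
for k in W["top"]: print(k,tri(C["scene"],cs["scene",k],C["top"],cs["top",k]))
cv2.imwrite("pics/m0.png",np.vstack(vis))
E
```

```text
scene green 444 [388.7 161. ] [523.6 161.   55.5] z5,95 [50.9 59.1]
  rect [522.3 159.1] [56.5 81.8] 12.3
scene red 81 [396.7 134.7] [509.  218.9  97. ] z5,95 [ 72.  104.1]
  rect [510.2 219. ] [20.9 43. ] 29.6
scene brown 3388 [329.2 329.8] [ 636.  -286.7    7.4] z5,95 [ 2.8 14.1]
  rect [ 634.7 -285.6] [148.5 114.9] 86.3
top green 575 [245.7 177.4] [515.6 158.3  53.1] z5,95 [45.3 56. ]
  rect [515.3 159.5] [57.3 75.3] 11.1
top red 75 [217.8 179.5] [502.8 219.2  97.8] z5,95 [ 74.2 101.4]
  rect [503.  220.2] [30.5 18.1] 62.0
top brown 3247 [409.3 133.5] [ 639.1 -289.7    3.3] z5,95 [-3.5 10.9]
  rect [ 633.5 -285.1] [186.1 153.9] 87.9
green (array([518.96145653, 162.44511453,  49.55833553]), [3.5, 3.5])
red (array([505.61063593, 223.83201888,  87.78641393]), [1.8, 1.8])
brown (array([ 636.10190347, -287.60709093,   12.04240752]), [0.6, 0.6])
```

View pics/m0.png

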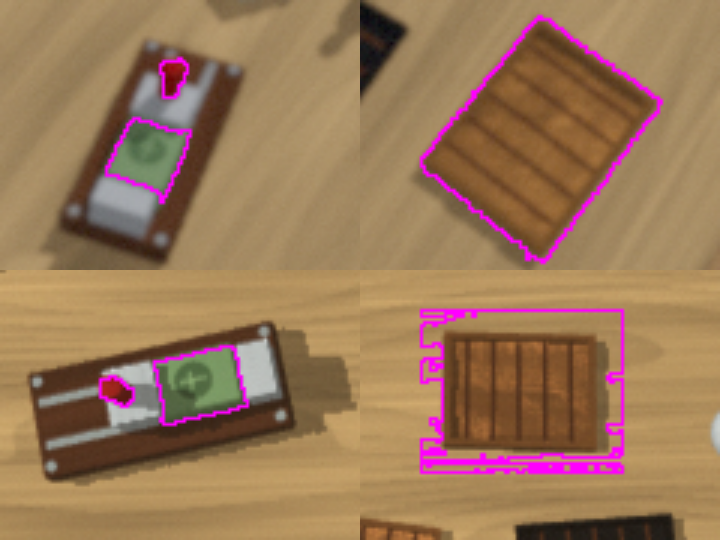

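```bash
cat >> h.py <<'E'
BAR=np.array([520.,160.]);ANG=np.deg2rad(101.7);KNOB=np.array([506.5,219.5])
TRAY=np.array([636.,-286.5]);TANG=np.deg2rad(86.3)
def R(a,flip=False):
    if flip:a=a+np.pi
    x=np.array([np.cos(a),np.sin(a),0]);z=np.array([0,0,-1.]);return np.stack([x,np.cross(z,x),z],1)
E
python3 - <<'E'
from h import *
from workcell import *
for n in W:
    c=dict(np.load(f"pics/{n}0.npz"));P=cloud(c).reshape(-1,3);q=P[(np.linalg.norm(P[:,:2]-[279,-559],axis=1)<75)&(P[:,2]>190)]
    print(n,len(q),np.sort(q[:,2])[:25:3].round(0))
u=np.array([np.cos(ANG),np.sin(ANG)])
for f in(0,1):
  for p,a in[((*(KNOB-u*45),170),ANG),((*(KNOB+u*50),75),ANG),((*BAR,28),ANG),((*TRAY,10),TANG)]:
    q=inverse_kinematics(list(p),R(a,f));print(f,None if q is None else np.round(q,2))
E
```

```text
scene 8883 [244. 246. 247. 248. 248. 249. 249. 251. 251.]
top 2389 [242. 244. 245. 245. 247. 247. 248. 249. 249.]
0 [ 0.07  0.55 -0.7   1.85  0.44  0.9  -0.63]
0 [-0.14  0.72 -0.66  1.86  0.62  0.78 -0.93]
0 [-0.09  0.73 -0.44  1.93  0.54  0.6  -0.68]
0 [ 0.49  0.91 -0.25  1.5   0.28  0.77  0.06]
1 [ 0.39  0.81 -1.28  1.83  0.85  1.18  2.17]
1 [-1.29  1.08  1.18  1.91 -1.18  1.08 -2.51]
1 [-0.89  0.86  0.71  1.97 -0.92  0.67 -2.52]
1 [ 0.1   0.95  0.4   1.53 -0.48  0.76 -2.51]
```

The visible fingertips are at about 243 mm with the TCP at 231 mm. So the TCP is the shut tip, and the open tips stand 13 mm higher. Now opening the jaw.

Run:
```python
from h import *
from workcell import *
u=np.array([np.cos(ANG),np.sin(ANG)]);r=R(ANG)
s=KNOB-u*42
movep([*s,200],r);clamp()
print(movel([*s,77],guard=15),read_state()["eef_pos"].round(1))
g=movel([*(KNOB+u*50),77],max_speed=40,guard=14)
st=read_state();print(g,st["eef_pos"].round(1),st["ft_force"].round(1),"along",u@(st["eef_pos"][:2]-s))
p=st["eef_pos"][:2]-u*15
movel([*p,77]);movel([*p,220]);open_gripper()
movep([520,-60,250],r)
for n in W:
    c=camera(n); np.savez(f"pics/{n}1.npz",**c)
C={n:dict(np.load(f"pics/{n}1.npz")) for n in W}
W["scene"]["red"]=(380,425,100,150);W["top"]["red"]=(180,232,168,200)
cs={};vis=[]
for n,c in C.items():
    P=cloud(c);M=masks(c);im=c["image"].copy()
    for k,pl in(("green",55),("red",95)):
        m,ce=blob(M[k],W[n][k]);cs[n,k]=ce;v,uu=np.nonzero(m)
        xy=np.array([onz(c,t,pl)[:2] for t in zip(uu,v)],np.float32)
        rc=cv2.minAreaRect(xy);print(n,k,m.sum(),np.median(P[m],0).round(1),np.round(rc[0],1),np.round(rc[1],1),round(rc[2],1))
        im[cv2.morphologyEx(m.astype(np.uint8),cv2.MORPH_GRADIENT,np.ones((2,2),np.uint8))>0]=(255,0,255)
    a,b=(340,90) if n=="scene" else (170,130)
    vis.append(cv2.resize(im[b:b+110,a:a+120],None,fx=3.3,fy=3.3))
print(tri(C["scene"],cs["scene","green"],C["top"],cs["top","green"]),tri(C["scene"],cs["scene","red"],C["top"],cs["top","red"]),read_state()["time"])
cv2.imwrite("pics/m1.png",np.hstack(vis))
```

```text
False [515.4 178.6  77.7]
True [501.4 243.9  76.7] [ 2.5 -4.3  1.9] along 66.88535095048354
scene green 469 [525.9 163.   56.1] [521.8 161.6] [56.6 87. ] 12.6
scene red 57 [501.2 259.4  93. ] [501.8 258. ] [13.2 40.5] 28.8
top green 624 [514.7 161.7  52.9] [514.7 161.8] [57.3 79.6] 11.6
top red 77 [494.2 259.5  98.2] [494.1 260.8] [30.7 19. ] 57.9
(array([518.65733141, 165.81361129,  49.8769468 ]), [3.9, 3.9]) (array([497.826035  , 264.99891352,  84.79174486]), [1.3, 1.3]) 9.4667
```

View pics/m1.png

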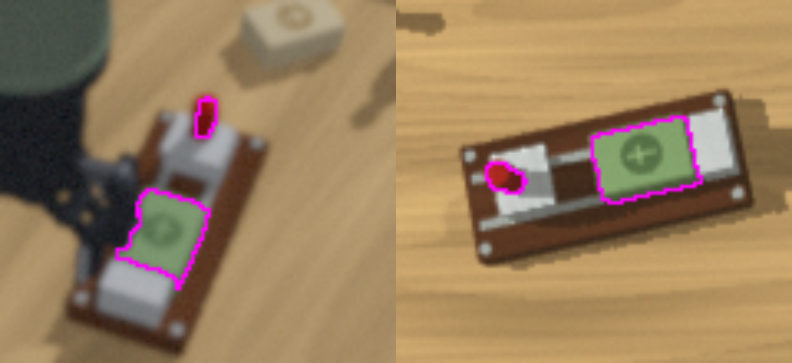

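The top view shows the jaw moved clear, with the knob at (323,184) and the bar at (244,178). By measurement the jaw has opened about 42–45 mm. I'll push it again with a firmer guard to confirm the stop, then grasp and lift the bar.

```bash
cat >> h.py <<'E'
BAR=np.array([518.3,161.7]);ANG=np.deg2rad(102.0)
E
python3 - <<'E'
from h import *
from workcell import *
u=np.array([np.cos(ANG),np.sin(ANG)]);r=R(ANG)
e=np.array([501.4,243.9]);s=e-u*15
movep([*s,180],r);clamp();movel([*s,77],guard=15)
g=movel([*(e+u*12),77],max_speed=30,guard=25)
st=read_state();print(g,st["eef_pos"].round(1),st["ft_force"].round(1),"beyond",u@(st["eef_pos"][:2]-e))
movel([*s,77]);movel([*s,130]);open_gripper()
movel([*BAR,130]);g=movel([*BAR,26],max_speed=100,guard=15);print("down",g,read_state()["eef_pos"].round(1))
clamp();st=read_state();print("gap",st["finger_gap"],st["gripper_force"],st["ft_force"].round(1))
if 48<st["finger_gap"]<60:
    movel([*BAR,70],max_speed=60);wait(.2);movel([*BAR,170])
    st=read_state();print(st["finger_gap"],st["gripper_force"],st["ft_force"].round(1),st["time"])
    c=camera("scene");d=camera("top")
    np.savez("pics/top2.npz",**d)
    cv2.imwrite("pics/m2.png",np.hstack([cv2.resize(c["image"][60:200,320:460],None,fx=2.7,fy=2.7),cv2.resize(d["image"][110:250,165:305],None,fx=2.7,fy=2.7)]))
E
```

```text
True [501.4 243.8  76.7] [ 2.3 -4.2  2. ] beyond -0.0916294628985715
down False [518.6 161.8  26.5]
gap 53.218900699048675 63.06881546974182 [-1.3 -1.3  9.3]
52.987323805706765 63.077677488327026 [-0.6  0.4 -1.6] 18.475
```

View pics/m2.png

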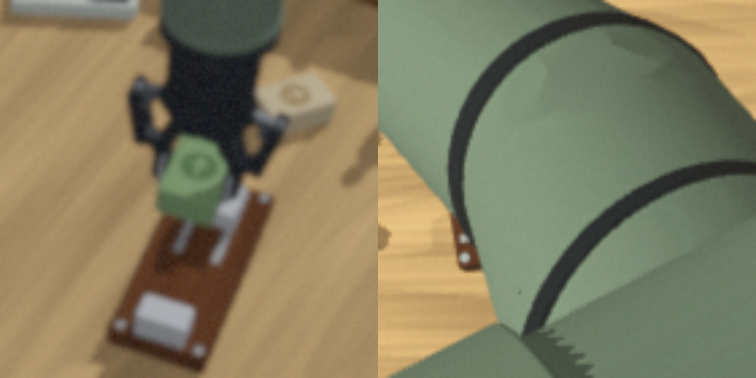

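The scene crop shows the bar held level in the fingers at (195,180), with the jaw open behind it. The second push stopped at the same place as the first, so the jaw is at its stop. Next is the tray.

Run:
```python
from h import *
from workcell import *
r=R(TANG)
movep([*TRAY,170],r);print(read_state()["eef_pos"].round(1))
movel([*TRAY,30],max_speed=100)
wait(.2)
g=movel([*TRAY,4],max_speed=15,guard=6);st=read_state();print(g,st["eef_pos"].round(1),st["ft_force"].round(1),st["finger_gap"],st["time"])
c=camera("scene");cv2.imwrite("pics/m3.png",cv2.resize(c["image"][260:390,250:420],None,fx=4,fy=4))
```

```text
[ 636.6 -284.5  170.2]
True [ 636.  -286.5    7.6] [-1.4 -0.6  8.4] 53.02513517088261 23.35
```

View pics/m3.png

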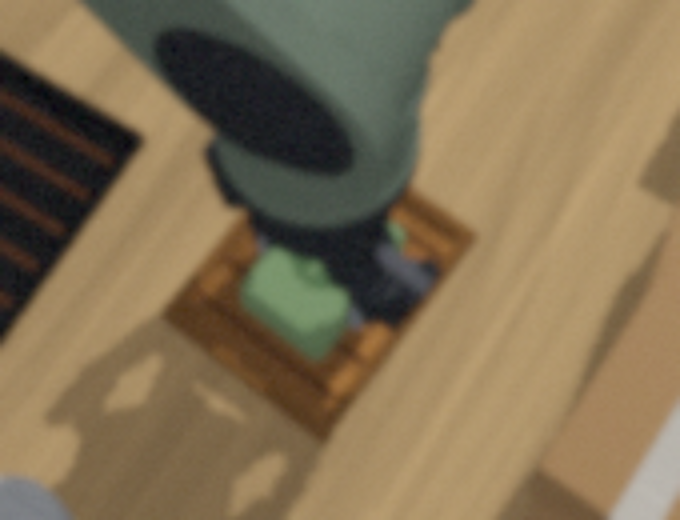

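The crop shows the bar seated in the middle of the tray at (295,300). Contact came at TCP z = 7.6 mm, as expected for the tray floor. I'll release, back off and check.

Run:
```python
from h import *
from workcell import *
open_gripper();movel([*TRAY,160],max_speed=100)
movep([560,-60,250],R(TANG));
C={n:camera(n) for n in W};cs={}
for n,c in C.items():
    m,ce=blob(masks(c)["green"],W[n]["brown"]);cs[n]=ce;q=cloud(c)[m];print(n,m.sum(),np.median(q,0).round(1),np.percentile(q[:,2],[10,90]).round(1))
print(tri(C["scene"],cs["scene"],C["top"],cs["top"]),read_state()["time"])
c,d=C["scene"]["image"],C["top"]["image"]
cv2.imwrite("pics/m4.png",np.hstack([cv2.resize(c[260:390,250:420],(523,400)),np.vstack([cv2.resize(d[130:230,165:305],(270,200)),cv2.resize(d[95:175,350:458],(270,200))])]))
```

```text
scene 949 [ 639.4 -287.6   36.4] [32.4 39.2]
top 19 [ 404.4 -144.4  719.1] [715.8 721.9]
(array([ 644.40649728, -314.98585549,  100.13704476]), [11.4, 11.4]) 26.6083
```

View pics/m4.png

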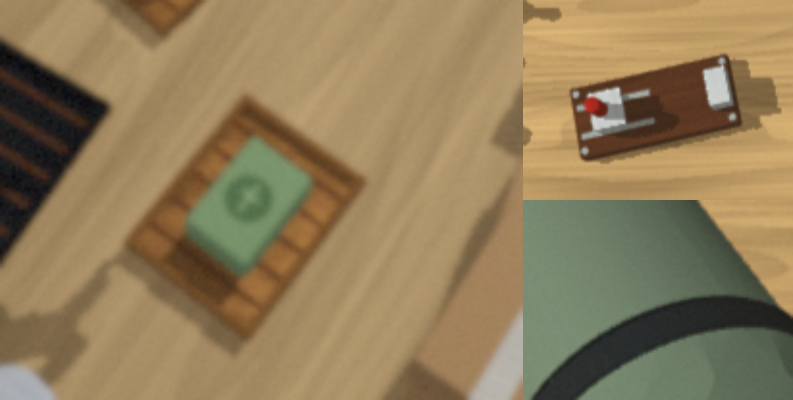

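The bar lies flat, stamp up and centred in the tray at (250,205), with its top at about 36 mm as expected. The jaw is still open, with the knob at (596,106).

```bash
python3 -c "
from workcell import *
print(finish_job())"
```

```text
the job is handed in; nothing more can be done
None
```

I slid the jaw open to its stop and left it open, set the green bar down flat and stamp side up in the middle of the empty tray, and handed the job in at about 27 s; no verdict came back.

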